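# Empty the tilt bin into the catch tray

### The job

Swing the tilt-out bin on the bench fully forward, scoop both steel bushes out of its mouth into the open tray standing under it, then swing the empty bin fully home again. The bushes must stay in the tray, the tray upright on the bench, and the other things on the bench must stay where they are.

Things in the scene. Friction and masses are not known exactly. Their poses are not given: they have to be found in the camera images.
- rack: Grey sheet-metal stand fixed to the bench, 104 long (x) x 98 wide (y) x 78 mm high, that carries the tilt bin. Origin on the bench surface straight below the hinge; its x axis points to the back (away from the robot at yaw 0), y to its left as seen from the robot, z up. It reaches from x = -18 to +86 mm.
- bin_hinge (a point): Middle of the bin's hinge line, which runs along the rack's y axis, 46 mm above the bench. The planes of the inner faces of the bin's front panel and floor meet on this line; the fold is bevelled by a flat strip 31 mm wide that joins points 16 mm from this line on panel and floor, so it lies about 4.5 mm above the hinge line when the bin is forward.
- bin (a joint): Swing of the open steel bin about its hinge, rad: 0 home (closed), 0.75 fully forward (its stop; mouth towards the rack's -x). A stiff hinge of about 0.12 N m: the bin stays about where it is left, and some 3 N at the bar move it. It is 72 mm wide inside, open at the top and back: a flat front panel, a flat floor at 147 degrees to it, and two sides 3 mm thick.
- bin_mouth (a point): Middle of the mouth edge: the outer end of the front panel's inner face, 105 mm from the hinge line. Home: the panel leans 42 degrees forward of vertical. Fully forward: it is a chute that rises 5 degrees from the hinge to the mouth; parts can be pushed along it and out over the mouth. The sides stand 12 mm above it at the mouth, 34 mm halfway along.
- bin_rear (a point): Middle of the floor's rear edge, on its inner face, 66 mm from the hinge line; a lip 7 mm high runs along it. Home: the floor falls 15 degrees from the hinge to here. Fully forward: it rises 28 degrees backwards from the hinge, the parts lie on it or have slid to the fold at the hinge, and fingers can come down it behind them. The sides stand 26 mm above the floor here.
- bar_left (a point): Middle of the free left end (rack +y) of the bin's bar, on its centre line, 64 mm from the bin's middle. Round bar 10 mm thick along the outer edge of the mouth, parallel to the hinge, 105 mm from it along the panel and 5 mm outside the panel's inner face. Free from 40 to 86 mm from the middle, then a rubber cap 15 mm thick. Pinched from above, fingers before and behind, it turns in them.
- bar_right (a point): The same on the right end of the bar (rack -y).
- tray: Open aluminium tray, loose on the bench in front of the rack, under the mouth of the swung bin: 100 (x) x 92 (y) x 26 mm high, walls and floor 4 mm. Origin at the middle of its underside, z up. Its middle starts about 127 mm in front of the hinge line, so the mouth ends over its inside, about 23 mm in front of the inner face of its rear wall.
- bush_a: One of two equal steel bushes (short round sleeves), 22 mm across and 14 mm high, 30 g. Origin at the centre of one end face, z along its axis towards the other end. Starts standing in the bin; the two stand side by side.
- bush_b: One of two equal steel bushes (short round sleeves), 22 mm across and 14 mm high, 30 g. Origin at the centre of one end face, z along its axis towards the other end. Starts standing in the bin; the two stand side by side.
- ring: Brass setting ring, 32 mm across, 9 mm high, a bystander near the tray. Origin at its underside.
- tape: Roll of tape, 70 mm across, 19 mm high, a bystander beside the rack. Origin at its underside.
- block: Sanding block, 46 x 76 x 26 mm, a bystander beside the rack. Origin at its underside.
- clip: Small sprung steel clip, 10 x 35 x 11 mm, a bystander near the tray. Origin at its underside.

How it is judged:
On the way, in this order (a step that is already met when the one before it is completed fails the run):
1. the bin is swung fully forward (beyond 0.68 rad) (value of joint bin above 0.68 rad), for 0.2 s.
2. both bushes lie in the tray (x of bush_a in the frame of tray between -0.05 and 0.05 m and y of bush_a in the frame of tray between -0.046 and 0.046 m and z of bush_a in the frame of tray between -0.002 and 0.034 m and x of bush_b in the frame of tray between -0.05 and 0.05 m and y of bush_b in the frame of tray between -0.046 and 0.046 m and z of bush_b in the frame of tray between -0.002 and 0.034 m), for 0.2 s.
At the end, for the whole second after the job is handed in: Both bushes lie at rest inside the tray, the tray stands upright on the bench (within 0.1 rad, its underside within 10 mm of the bench top), and the bin is back home (joint below 0.06 rad) (all of step 2 and linear speed of each of bush_a, bush_b, tray below 0.03 m/s and value of joint bin below 0.06 rad and angle between tray's own z axis and vertical below 0.1 rad and height (world z) of tray between -0.01 and 0.01 m); the robot touches nothing.
It fails at once if a bystander (ring, tape roll, sanding block or clip) is moved more than 30 mm (distance of any of ring, tape, block, clip from where it was at the start of the episode above 0.03 m).
It also fails if it takes over 72 s, if anything falls off the work surface, if the arm or the gripper's body presses on something with over 40 N, if the wrist force passes 120 N, or if a joint passes its speed limit or range.

### The arm

A 6-joint arm with a two-finger parallel gripper is mounted at the origin on a cart in front of the work surface, level with it; the furniture and walls round the work are solid. World frame = base frame: x ahead of the robot, y to its left, z up, the work surface at z = 0. Lengths are in m, angles in rad, forces in N, time in s.
With the tool pointing down it reaches from about 0.225 to 0.725 m from the base axis. Payload 3.1 kg.
Tool frame: the origin (TCP) lies on the front face of the gripper's body, between the roots of the fingers; the fingertips stand 73 mm ahead of it and the grasp point (between the pads) lies ctrl.grasp_offset ahead of it (ctrl.grasp_offset is the distance from the TCP to the grasp point, in m); z points along the fingers, y is the line along which they close (so a half turn about z gives the same grasp; the last joint's range is limited). The gripper opens to 85 mm and grips with 20 to 120 N. Pads are 22 mm wide; open, the fingers measure 114 mm over their backs; the gripper's body (76 mm by 85 mm) begins 54 mm behind the grasp point. The pads swing forward as they close: fully open they stand 13 mm farther back than shut.
Start: joints at [-1.358, 0.048, 0.099, 1.622, 0, 1.443], TCP at [0.175, -0.495, 0.304] pointing down, gripper open.
Joint ranges: [-2.91, 2.91], [-0.99, 1.94], [-1.21, 1.42], [-2.12, 2.29], [-1.49, 1.47], [-3.14, 3.14]. Speed limits (rad/s): [2.79, 2.79, 3.14, 3.14, 3.14, 3.14].

### API

Orientations are given as a unit quaternion [w, x, y, z].
In Python, from rig import readout, imaging, ctrl gives the robot as it stands.
- The arm moves only by the shell command python3 -m inch 'ROWS' [FORCE]. ROWS is JSON, a list of rows, each a list of 3 entries, a list of its own where there are three numbers: the gripper's target within -1 to 1 (fully open at 1, half-way at 0, shut at -1), then the shift along the tool's x, y, z in m, then the turn about the tool's z in rad. A call has 1 to 10 rows; each row shifts and turns the commanded pose from where the row before left it, along the tool's axes as they then stand; what a row does not reach is not made up. A row lasts 1/10 s, in which the tool goes at most 50 mm and 8.59 degrees, less where a joint would pass 70% of its speed; a pose out of reach is approached as far as the arm can. A call is refused whole if a number of a shift passes 0.05 or a number of a turn 0.15, either way. A call with a gripper value outside its range is refused whole. The fingers move at their own pace and stop on an object; FORCE is the grip in N (left out, the last holds). Time passes only in rows, so rows that do not move let the fingers close. It gives the time, the measured TCP pose, the force, the opening and the grip force at its end, in the units of the state.
- readout.get_state(): the state, without advancing time (a new reading comes with each control period).
- imaging.read_camera(name): name is "scene" or "top" or "wrist"; returns (picture, depth): 400x640x3 uint8, red, green, blue; 400x640 float32, m along the optical axis (not along the pixel's ray), 0 where there is no reading.
- imaging.camera_info(name): a dict with "fx", "fy", "cx", "cy" (pixels), "extrinsics" (4x4, takes a point from camera to world coordinates). Camera axes: x right, y up, looking along -z (the intrinsics and any distortion apply to the point x, -y, -z); pixel columns grow to the right and rows downward; lengths in m; the calibration is good to about 2 mm. A picture is of the moment at which its call begins: read the wrist's pose just before it. camera_info takes no time and is no camera call; for the wrist camera it gives the pose at the moment of the call.
- ctrl.job_done(): hands the job in; it is judged then, once.
The state is a dict: "time": time; "q": joint angles; "joint_velocities": joint speeds; "joint_efforts": joint torques, N m; "tool_pos": TCP position; "ee_rot": TCP orientation; "force": force on the tool from outside, world axes, zero at the start; "wrist_torque": the same for the moment, N m; "grip_width": finger opening in m; "grip_force": force on a finger pad.
Only numpy, scipy, OpenCV 4.12 (cv2) and the standard library are available. Lean on these libraries where they do the work, as an engineer would, in place of code of your own. Each camera call takes 0.05 s, during which the arm holds its last target. There are 200 camera calls.

## Working session

There is one attempt and no reset: what is moved stays moved. The work goes in short steps, Python scripts to look and compute and a shell command to move; the robot and the scene stay as the last step left them, time stands still between calls to the robot, and variables do not carry over. Pictures are saved under pics/ and viewed, at most 10 in all, crops included, and the job is handed in when it is done.

```bash
mkdir -p pics; ls; cat > h.py <<'E'
import numpy as np,cv2
from rig import readout,imaging,ctrl
def snap(n,f):
    i=imaging.camera_info(n); p,d=imaging.read_camera(n)
    cv2.imwrite('pics/'+f+'.png',p[:,:,::-1]); np.savez('pics/'+f+'.npz',p=p,d=d,E=i['extrinsics'],K=[i['fx'],i['fy'],i['cx'],i['cy']])
    return i
def pt(f,u,v,r=1):
    z=np.load('pics/'+f+'.npz'); d=z['d'][v-r:v+r+1,u-r:u+r+1]; d=np.median(d[d>0]); fx,fy,cx,cy=z['K']
    return (np.array(z['E'])@[ (u-cx)/fx*d, -(v-cy)/fy*d, -d,1])[:3]
def cloud(f):
    z=np.load('pics/'+f+'.npz'); d=z['d']; fx,fy,cx,cy=z['K']; v,u=np.mgrid[:400,:640]
    P=np.stack([(u-cx)/fx*d,-(v-cy)/fy*d,-d,np.ones_like(d)],-1)@np.array(z['E']).T
    P=P[...,:3]; P[d==0]=np.nan; return P
E
python3 - <<'E'
from h import *
for n in('top','scene'):
    i=snap(n,n+'0'); print(n,{k:i[k] for k in i if k!='extrinsics'},np.round(i['extrinsics'],3).tolist())
s=readout.get_state(); print(s); print(ctrl.grasp_offset)
E
```

```text
pics
top {'fx': 507.0833066425813, 'fy': 507.0833066425813, 'cx': 316.5023833736958, 'cy': 194.8561739175867} [[-0.003, 0.996, -0.088, 0.462], [-0.999, -0.007, -0.036, -0.181], [-0.037, 0.088, 0.995, 0.955], [0.0, 0.0, 0.0, 1.0]]
scene {'fx': 451.09526252921233, 'fy': 451.09526252921233, 'cx': 320.85900484598653, 'cy': 196.76810661765293} [[-0.854, 0.321, -0.41, 0.202], [-0.521, -0.544, 0.658, 0.387], [-0.012, 0.775, 0.632, 0.654], [0.0, 0.0, 0.0, 1.0]]
{'time': 0.1, 'q': array([-1.35781405e+00,  4.86454824e-02,  9.76729399e-02,  1.62196574e+00,
       -7.06925980e-06,  1.44297756e+00]), 'joint_velocities': array([ 0.00137528, -0.00141424,  0.00389621, -0.00168251,  0.00030632,
       -0.00020415]), 'joint_efforts': array([ 3.39233389e-03, -3.39850974e+01,  3.20935714e+01,  1.58566557e-02,
       -1.10094286e-04, -1.24497681e-06]), 'tool_pos': array([ 0.17536631, -0.49440685,  0.30280936]), 'ee_rot': array([-1.06985813e-03,  9.85516361e-01,  1.69576990e-01, -4.91218214e-05]), 'force': array([-0.30511979, -0.2630456 , -0.82902738]), 'wrist_torque': array([-0.00524408, -0.01117281, -0.02867558]), 'grip_force': 0.0, 'grip_width': 0.08510539406558397}
0.0539
```

View pics/top0.png

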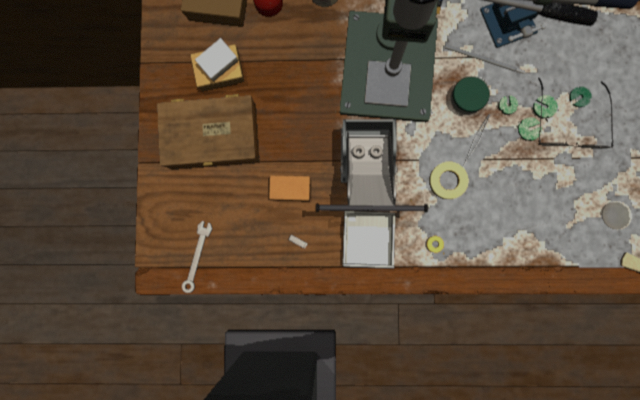

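View pics/scene0.png

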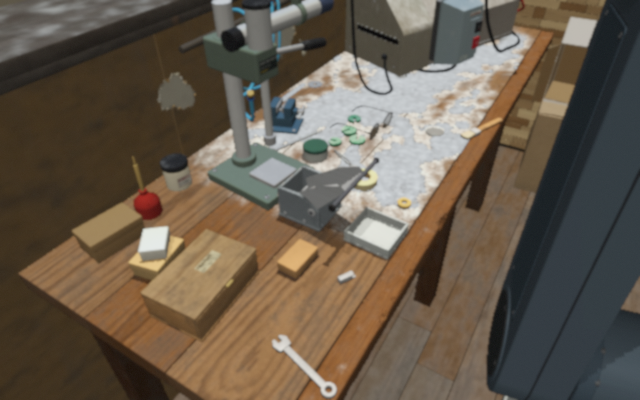

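The top view shows the bin's bar running from about (317,208) to (427,208), the bushes at (358,152) and (376,152), the tray spanning rows 212–265, and a drill press behind the rack. In the scene view the bin is home at (325,185) and the tray is at (378,233).

```bash
python3 - <<'E'
from h import *
for n,l in {'barL':(322,208),'barR':(422,208),'barm':(370,209),'bushL':(358,148),'bushR':(376,148),'trayFL':(346,265),'trayFR':(392,265),'traymid':(368,240),'rackBL':(344,123),'rackBR':(394,123),'tape':(438,180),'block':(290,188),'ring':(429,244),'clip':(298,242),'chuck':(394,65),'head':(410,20),'column':(395,35),'base':(350,60),'green':(470,95)}.items():
    print(n,l,pt('top0',*l).round(3))
P=cloud('top0')
# rack outline: z between .06 and .2
m=(P[...,2]>.07)&(P[...,2]<.2)&(P[...,0]>.2)&(P[...,0]<.7)&(abs(P[...,1]+.28)<.15)
Q=P[m]; print(Q.min(0),Q.max(0))
bar=m&(np.arange(400)[:,None]>200); B=P[bar]; L=np.polyfit(B[:,1],B[:,0],1); print('bar',len(B),L,B.min(0),B.max(0),B[:,2].mean())
t=(P[...,2]>.018)&(P[...,2]<.035)&(np.arange(400)[:,None]>212)&(np.arange(400)[:,None]<275)&(np.arange(640)[None]>335)&(np.arange(640)[None]<402)
r=cv2.minAreaRect((P[t][:,:2]*1000).astype(np.float32)); print('tray',r)
im=cv2.imread('pics/top0.png')[105:285,300:460]; cv2.imwrite('pics/c.png',cv2.resize(im,None,fx=3.3,fy=3.3,interpolation=cv2.INTER_CUBIC))
for n in range(100,160,6): print(n,P[n,330:410:10,2].round(3))
E
```

```text
barL (322, 208) [ 0.514 -0.16   0.124]
barR (422, 208) [ 0.513 -0.323  0.124]
barm (370, 209) [ 0.512 -0.238  0.123]
bushL (358, 148) [ 0.627 -0.223  0.048]
bushR (376, 148) [ 0.627 -0.256  0.046]
trayFL (346, 265) [ 0.416 -0.2    0.025]
trayFR (392, 265) [ 0.416 -0.284  0.024]
traymid (368, 240) [ 0.461 -0.242  0.004]
rackBL (344, 123) [ 0.666 -0.198  0.078]
rackBR (394, 123) [ 0.665 -0.285  0.078]
tape (438, 180) [ 0.571 -0.371  0.018]
block (290, 188) [ 0.558 -0.098  0.025]
ring (429, 244) [ 0.454 -0.354  0.008]
clip (298, 242) [ 0.458 -0.112  0.011]
chuck (394, 65) [ 0.742 -0.278  0.155]
head (410, 20) [ 0.728 -0.274  0.356]
column (395, 35) [ 0.737 -0.264  0.289]
base (350, 60) [ 0.799 -0.211  0.026]
green (470, 95) [ 0.727 -0.431  0.031]
[ 0.50655365 -0.33147102  0.07000556] [ 0.67490329 -0.1497497   0.13388381]
bar 893 [0.01398689 0.519877  ] [ 0.50655365 -0.33147102  0.11198762] [ 0.5260029  -0.1497497   0.12922987] 0.12280806376598154
tray ((463.0535888671875, -242.19467163085938), (92.24405670166016, 98.0447006225586), 87.76212310791016)
100 [0.001 0.021 0.022 0.026 0.038 0.035 0.039 0.036]
106 [-0.001  0.025  0.024  0.024  0.027  0.026  0.028  0.031]
112 [-0.002  0.017  0.023  0.026  0.024  0.024  0.026  0.027]
118 [-0.003 -0.003 -0.001 -0.     0.001  0.002  0.012  0.016]
124 [ 0.001 -0.002  0.045  0.045  0.043  0.046  0.045 -0.002]
130 [-0.002 -0.     0.006  0.006  0.006  0.005  0.025 -0.   ]
136 [0.003 0.003 0.034 0.036 0.038 0.033 0.062 0.   ]
142 [-0.001 -0.001  0.034  0.03   0.032  0.031  0.07   0.   ]
148 [ 0.001 -0.003  0.033  0.049  0.036  0.051  0.079 -0.001]
154 [ 0.003 -0.001  0.037  0.054  0.044  0.051  0.077 -0.002]
```

View pics/c.png

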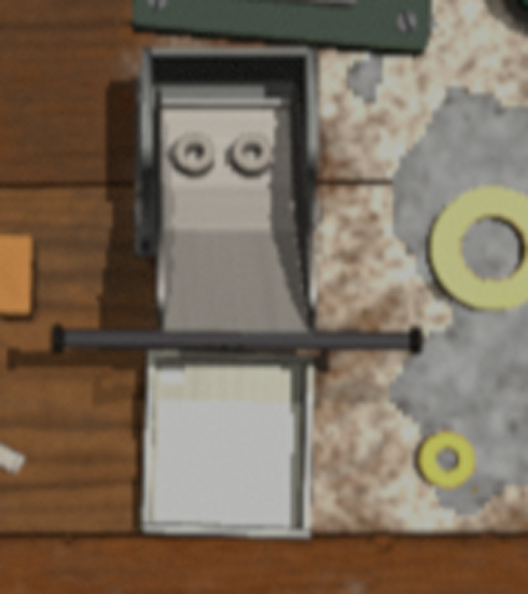

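```bash
python3 -m inch '[[0,[0,0,0],-0.137],[0,[0,0,0],-0.137],[0,[0,0,0],-0.137],[0,[0,0,0],-0.137],[0,[0,0,0],-0.137],[0,[0,0,0],-0.137],[0,[0,0,0],-0.137],[0,[0,0,0],-0.137],[0,[0,0,0],-0.136]]' 40
python3 -m inch '[[0,[0.032,0.034,0],0],[0,[0.032,0.034,0],0],[0,[0.032,0.034,0],0],[0,[0.032,0.034,0],0],[0,[0.032,0.034,0],0],[0,[0.032,0.034,0],0],[0,[0.032,0.034,0],0],[0,[0.032,0.034,0],0],[0,[0.032,0.034,0],0],[0,[0.03,0.034,0],0]]'
python3 -m inch '[[0,[0,0,0.02],0],[0,[0,0,0.02],0],[0,[0,0,0.02],0],[0,[0,0,0],0],[0,[0,0,0],0]]'
```

```text
time: 1.0
tool_pos: [0.1754, -0.4945, 0.3032]
ee_rot: [-0.001, 0.704, 0.71, 0.0]
force: [-0.2, -0.1, 0.1]
grip_width: 0.0428
grip_force: 0.0
time: 2.0
tool_pos: [0.5158, -0.1742, 0.3034]
ee_rot: [-0.0, 0.706, 0.708, -0.0]
force: [-0.0, -0.8, 0.5]
grip_width: 0.0427
grip_force: 0.0
time: 2.5
tool_pos: [0.5144, -0.1759, 0.2434]
ee_rot: [-0.001, 0.706, 0.708, -0.0]
force: [-0.9, -0.1, -0.2]
grip_width: 0.0429
grip_force: 0.0
```

```bash
python3 - <<'E'
from h import *
s=readout.get_state(); print(s['tool_pos'],s['ee_rot'],s['grip_width'],s['q'])
snap('wrist','w1')
P=cloud('top0')
m=(P[...,2]>.1)&(P[...,0]>.69)&(P[...,1]>-.4)&(P[...,1]<-.1)
Q=P[m]
for a in np.arange(.1,.5,.05):
    q=Q[(Q[:,2]>a)&(Q[:,2]<a+.05)]
    if len(q): print(a.round(2),q.min(0).round(3),q.max(0).round(3))
E
```

```text
[ 0.51437222 -0.17593106  0.24335269] [-9.11064011e-04  7.06415900e-01  7.07796330e-01 -3.18174334e-04] 0.04285945646914857 [-4.52928725e-01  9.25798226e-02  2.59797030e-02  1.50612624e+00
 -8.68274587e-06  1.11591539e+00]
0.1 [ 0.736 -0.292  0.113] [ 0.762 -0.266  0.15 ]
0.15 [ 0.742 -0.288  0.151] [ 0.752 -0.271  0.2  ]
0.2 [ 0.741 -0.287  0.2  ] [ 0.752 -0.271  0.25 ]
0.25 [ 0.732 -0.4    0.25 ] [ 0.791 -0.247  0.3  ]
0.3 [ 0.726 -0.32   0.3  ] [ 0.777 -0.247  0.35 ]
0.35 [ 0.726 -0.302  0.35 ] [ 0.752 -0.256  0.4  ]
0.4 [ 0.724 -0.293  0.4  ] [ 0.731 -0.266  0.416]
```

View pics/w1.png

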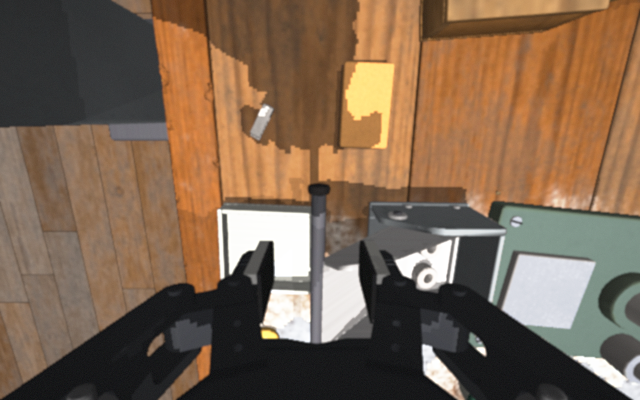

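The bar runs down at column 318, between the pads (inner edges about 270 and 362, middle 316), with its cap at row 188. It is centred, so I go down and pinch it.

```bash
python3 -m inch '[[0,[0,0.001,0.018],0],[0,[0,0.001,0.02],0],[0,[0,0,0.02],0],[0,[0,0,0.01],0],[0,[0,0,0],0],[-1,[0,0,0],0],[-1,[0,0,0],0],[-1,[0,0,0],0],[-1,[0,0,0],0],[-1,[0,0,0],0]]' 40
```

```text
time: 3.55
tool_pos: [0.5152, -0.1766, 0.1775]
ee_rot: [-0.001, 0.707, 0.707, -0.002]
force: [-6.5, -0.6, 4.2]
grip_width: 0.0083
grip_force: 39.0
```

```bash
python3 -m inch '[[-1,[0,-0.0027,0.0028],0],[-1,[0,-0.0027,0.0029],0],[-1,[0,-0.0025,0.0031],0],[-1,[0,-0.0025,0.0031],0],[-1,[0,-0.0022,0.0032],0],[-1,[0,-0.0022,0.0033],0],[-1,[0,-0.002,0.0034],0],[-1,[0,-0.002,0.0034],0],[-1,[0,-0.0018,0.0035],0],[-1,[0,-0.0017,0.0036],0]]'
python3 -m inch '[[-1,[0,-0.0015,0.0036],0],[-1,[0,-0.0014,0.0037],0],[-1,[0,-0.0012,0.0037],0],[-1,[0,-0.0011,0.0038],0],[-1,[0,-0.0009,0.0038],0],[-1,[0,-0.0009,0.0039],0],[-1,[0,-0.0006,0.0039],0],[-1,[0,-0.0006,0.0039],0],[-1,[0,-0.0003,0.004],0],[-1,[0,-0.0003,0.004],0]]'
python3 -m inch '[[-1,[0,0,0.003],0],[-1,[0,0,0],0]]'
```

```text
time: 4.55
tool_pos: [0.4939, -0.1763, 0.1456]
ee_rot: [0.0, 0.707, 0.708, -0.001]
force: [-4.8, 0.8, 4.7]
grip_width: 0.0085
grip_force: 40.4
time: 5.55
tool_pos: [0.4845, -0.1762, 0.1061]
ee_rot: [-0.001, 0.707, 0.708, -0.001]
force: [-5.0, -0.6, 1.9]
grip_width: 0.0088
grip_force: 41.7
time: 5.75
tool_pos: [0.4844, -0.1762, 0.1038]
ee_rot: [-0.001, 0.707, 0.708, -0.001]
force: [-6.6, 0.8, 5.7]
grip_width: 0.0084
grip_force: 42.2
```

```bash
python3 -m inch '[[0,[0,0,0.001],0],[0,[0,0,0],0],[0,[0,0,0],0],[0,[0,0,-0.03],0],[0,[0,0,-0.045],0],[0,[0,0,-0.045],0],[0,[-0.02,0.04,-0.02],0],[0,[-0.02,0.04,0],0],[0,[-0.025,0.04,0],0],[0,[0,0,0],0]]'
python3 -m inch '[[-0.5,[0,0,0],-0.15],[-0.5,[0,0,0],-0.15],[-0.5,[0,0,0],-0.15],[-0.5,[0,0,0],-0.15],[-0.5,[0,0,0],-0.15],[-0.5,[0,0,0],-0.15],[-0.5,[0,0,0],-0.15],[-0.5,[0,0,0],-0.15],[-0.5,[0,0,0],-0.15],[-0.5,[0,0,0],-0.15]]'
python3 -m inch '[[-0.5,[0,0,0],-0.07],[-0.5,[0,0,0],0]]'
python3 - <<'E'
from h import *
s=readout.get_state(); print(s['tool_pos'],s['ee_rot'],s['grip_width'],s['q'])
snap('wrist','w2'); snap('top','top2')
E
```

```text
time: 6.75
tool_pos: [0.6097, -0.2439, 0.2351]
ee_rot: [-0.002, 0.707, 0.707, -0.001]
force: [-1.1, 0.6, -2.7]
grip_width: 0.0424
grip_force: 0.0
time: 7.75
tool_pos: [0.6056, -0.2406, 0.2416]
ee_rot: [0.0, 0.031, 1.0, 0.0]
force: [-0.8, -1.2, -0.3]
grip_width: 0.0213
grip_force: 0.0
time: 7.95
tool_pos: [0.6056, -0.2407, 0.2415]
ee_rot: [0.0, -0.001, 1.0, 0.0]
force: [0.3, -0.1, -0.4]
grip_width: 0.0213
grip_force: 0.0
[ 0.60561182 -0.24065842  0.2415377 ] [ 9.92296559e-05 -5.93598361e-04  9.99999819e-01  7.10163569e-06] 0.021295383321020326 [-4.81124901e-01  3.79745253e-01  3.61098546e-01  1.55198033e+00
  1.04533693e-04 -4.82312089e-01]
```

View pics/w2.png

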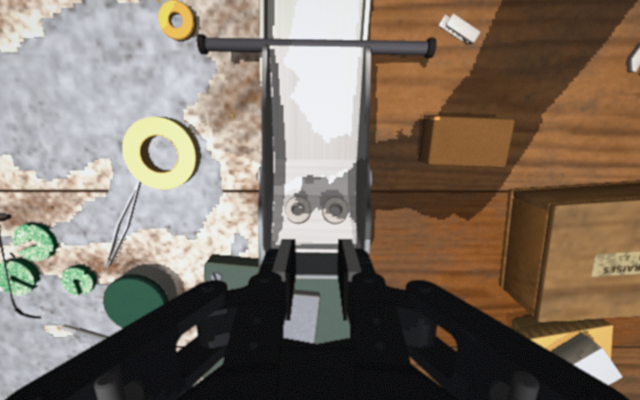

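The bin is fully forward. Its bar is along row 45, and the bushes stand at (299,208) and (335,208), up on the floor behind the fold. The fingers straddle the middle.

```bash
python3 - <<'E'
from h import *
for n,l in {'barm':(318,44),'capL':(430,47),'capR':(204,44),'bL':(327,209),'bR':(307,209),'bLtop':(335,219),'bRtop':(299,219),'bLf':(335,197),'bRf':(299,197)}.items(): print(n,pt('w2',*l,r=0).round(3))
P=cloud('w2')
for u in (299,317,335): 
    for v in range(150,256,6): print(u,v,P[v,u].round(3))
z=np.load('pics/w2.npz')['p'][120:270,240:400]
cv2.imwrite('pics/c2.png',cv2.resize(z[:,:,::-1],None,fx=4,fy=4,interpolation=cv2.INTER_CUBIC))
E
```

```text
barm [ 0.484 -0.24   0.055]
capL [ 0.486 -0.155  0.056]
capR [ 0.484 -0.328  0.055]
bL [ 0.61  -0.233  0.073]
bR [ 0.61  -0.249  0.073]
bLtop [ 0.618 -0.226  0.076]
bRtop [ 0.617 -0.256  0.078]
bLf [ 0.601 -0.226  0.068]
bRf [ 0.601 -0.256  0.07 ]
299 150 [ 0.565 -0.257  0.048]
299 156 [ 0.57  -0.257  0.046]
299 162 [ 0.575 -0.257  0.047]
299 168 [ 0.58  -0.257  0.048]
299 174 [ 0.585 -0.257  0.049]
299 180 [ 0.591 -0.257  0.05 ]
299 186 [ 0.596 -0.257  0.051]
299 192 [ 0.601 -0.257  0.052]
299 198 [ 0.602 -0.256  0.068]
299 204 [ 0.608 -0.256  0.066]
299 210 [ 0.615 -0.257  0.059]
299 216 [ 0.616 -0.256  0.076]
299 222 [ 0.62  -0.256  0.076]
299 228 [ 0.629 -0.256  0.068]
299 234 [ 0.634 -0.256  0.07 ]
299 240 [ 0.638 -0.256  0.072]
299 246 [ 0.643 -0.256  0.074]
299 252 [ 0.648 -0.256  0.075]
317 150 [ 0.565 -0.241  0.048]
317 156 [ 0.57  -0.241  0.047]
317 162 [ 0.575 -0.241  0.048]
317 168 [ 0.58  -0.241  0.049]
317 174 [ 0.585 -0.241  0.05 ]
317 180 [ 0.591 -0.241  0.05 ]
317 186 [ 0.596 -0.241  0.053]
317 192 [ 0.601 -0.241  0.053]
317 198 [ 0.606 -0.241  0.055]
317 204 [ 0.61  -0.241  0.058]
317 210 [ 0.615 -0.241  0.061]
317 216 [ 0.62  -0.241  0.063]
317 222 [ 0.624 -0.241  0.065]
317 228 [ 0.629 -0.241  0.068]
317 234 [ 0.634 -0.241  0.069]
317 240 [ 0.638 -0.241  0.072]
317 246 [ 0.643 -0.241  0.074]
317 252 [ 0.646 -0.241  0.08 ]
335 150 [ 0.565 -0.226  0.048]
335 156 [ 0.57  -0.225  0.047]
335 162 [ 0.575 -0.225  0.047]
335 168 [ 0.58  -0.225  0.049]
335 174 [ 0.586 -0.225  0.049]
335 180 [ 0.591 -0.225  0.051]
335 186 [ 0.595 -0.225  0.053]
335 192 [ 0.601 -0.225  0.053]
335 198 [ 0.602 -0.226  0.069]
335 204 [ 0.608 -0.226  0.065]
335 210 [ 0.615 -0.225  0.06 ]
335 216 [ 0.616 -0.226  0.075]
335 222 [ 0.62  -0.226  0.077]
335 228 [ 0.629 -0.226  0.067]
335 234 [ 0.633 -0.226  0.07 ]
335 240 [ 0.638 -0.226  0.072]
335 246 [ 0.643 -0.226  0.074]
335 252 [ 0.645 -0.226  0.082]
```

View pics/c2.png

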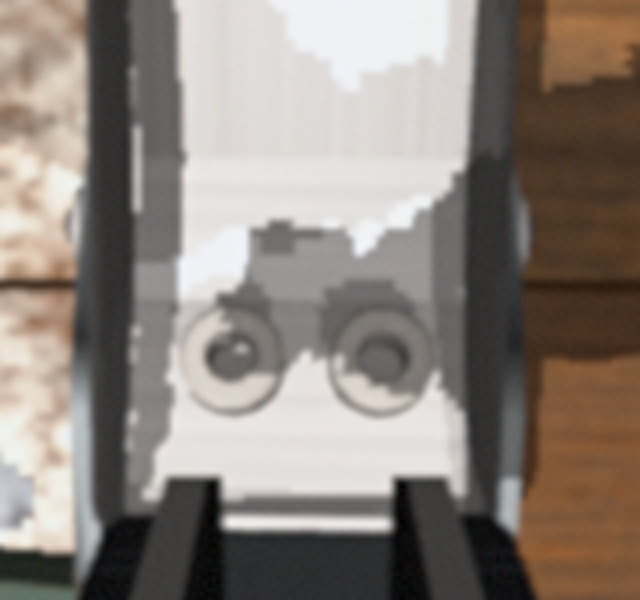

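The crop confirms both bushes standing on the sloped floor (top centres at about x 0.611, y -0.226 and -0.256) with the lip close behind them. I turn so the fingers close along x and straddle the left bush first.

```bash
python3 -m inch '[[-0.29,[0,0,0],0.15],[-0.29,[0,0,0],0.15],[-0.29,[0,0,0],0.15],[-0.29,[0,0,0],0.15],[-0.29,[0,0,0],0.15],[-0.29,[0,0,0],0.15],[-0.29,[0,0,0],0.15],[-0.29,[0,0,0],0.15],[-0.29,[0,0,0],0.15],[-0.29,[0,0,0],0.15]]' 30
python3 -m inch '[[-0.29,[0,0,0],0.07],[-0.29,[0.0065,0.003,0.02],0],[-0.29,[0.0065,0.0035,0.02],0],[-0.29,[0,0,0.02],0],[-0.29,[0,0,0.004],0],[-0.29,[0,0,0],0],[-0.29,[0,0,0],0]]'
python3 - <<'E'
from h import *
snap('wrist','w3')
E
```

```text
time: 9.05
tool_pos: [0.6058, -0.2408, 0.2414]
ee_rot: [0.0, 0.684, 0.73, 0.0]
force: [0.1, -0.9, -0.6]
grip_width: 0.0301
grip_force: 0.0
time: 9.75
tool_pos: [0.6127, -0.2283, 0.1785]
ee_rot: [0.001, 0.707, 0.708, 0.0]
force: [-0.2, -0.9, 1.0]
grip_width: 0.0307
grip_force: 0.0
```

View pics/w3.png

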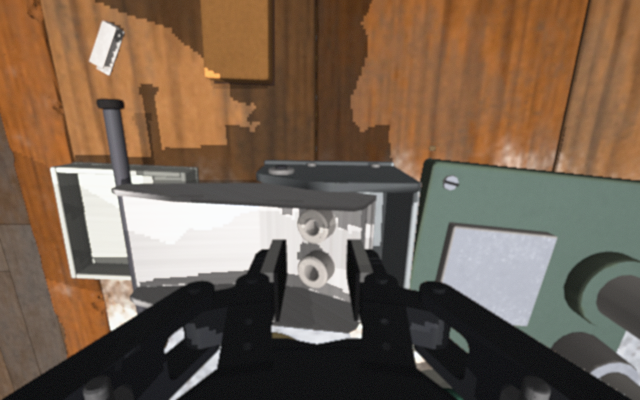

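The bushes are at (316,225) and (316,268), centred between the fingers (inner faces at about 285 and 350). Going down over the left bush, the one nearer the camera's top.

```bash
python3 -m inch '[[-0.29,[0,0,0.01],0],[-0.29,[0,0,0.01],0],[-0.29,[0,0,0.004],0],[-0.29,[0,0,0],0]]'
python3 -m inch '[[-0.29,[0,0,0.003],0],[-0.29,[0,0,0],0]]'
python3 -m inch '[[-0.29,[0,0,0.003],0],[-0.29,[0,0,0],0]]'
```

```text
time: 10.2
tool_pos: [0.6115, -0.2276, 0.1515]
ee_rot: [-0.001, 0.706, 0.708, -0.001]
force: [-0.9, -0.6, -1.2]
grip_width: 0.0301
grip_force: 0.0
time: 10.4
tool_pos: [0.6123, -0.2279, 0.15]
ee_rot: [-0.0, 0.706, 0.708, -0.0]
force: [-0.8, -1.1, 0.8]
grip_width: 0.0304
grip_force: 0.0
time: 10.6
tool_pos: [0.6123, -0.2279, 0.1471]
ee_rot: [-0.0, 0.706, 0.708, -0.0]
force: [0.6, -0.1, -0.1]
grip_width: 0.0303
grip_force: 0.0
```

```bash
python3 -m inch '[[-0.29,[0,0,0.002],0],[-0.29,[0,-0.004,0.002],0],[-0.29,[0,-0.005,0.0025],0],[-0.29,[0,-0.005,0.0025],0],[-0.29,[0,-0.005,0.0025],0],[-0.29,[0,-0.005,0.0025],0],[-0.29,[0,-0.005,0.0025],0],[-0.29,[0,-0.005,0.002],0],[-0.29,[0,-0.005,0],0],[-0.29,[0,0,0],0]]'
python3 -m inch '[[-0.29,[0,-0.005,0],0],[-0.29,[0,-0.005,0],0],[-0.29,[0,-0.005,0],0],[-0.29,[0,0,0],0]]'
python3 - <<'E'
from h import *
snap('wrist','w4')
E
```

```text
time: 11.6
tool_pos: [0.5726, -0.228, 0.1287]
ee_rot: [-0.0, 0.707, 0.708, -0.0]
force: [0.4, 0.2, 0.2]
grip_width: 0.0301
grip_force: 0.0
time: 12.0
tool_pos: [0.5577, -0.228, 0.1288]
ee_rot: [-0.0, 0.706, 0.708, -0.0]
force: [-0.1, -0.1, -0.3]
grip_width: 0.0301
grip_force: 0.1
```

View pics/w4.png

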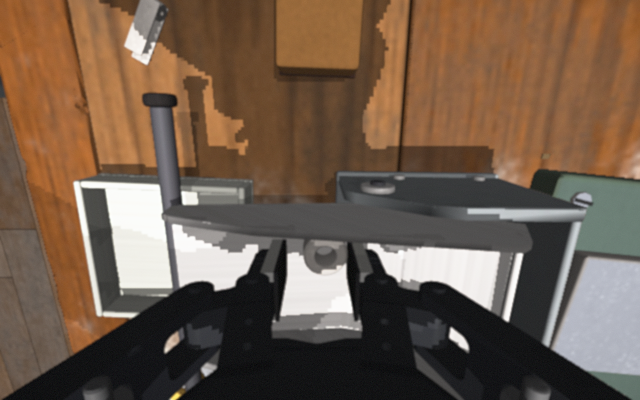

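The left bush is upright between the fingers at (325,255), on the chute. The other one is hidden behind the gripper. I pinch this one.

```bash
python3 -m inch '[[-0.7,[0,0,0.001],0],[-0.7,[0,0,0],0],[-0.7,[0,0,0],0],[-0.7,[0,0,0],0]]' 30
```

```text
time: 12.45
tool_pos: [0.5586, -0.2282, 0.1286]
ee_rot: [0.0, 0.706, 0.708, 0.0]
force: [-1.8, 0.9, 5.6]
grip_width: 0.0194
grip_force: 29.5
```

```bash
python3 -m inch '[[-0.7,[0,0,-0.01],0],[-0.7,[0,0,-0.03],0],[-0.7,[0,-0.025,-0.01],0],[-0.7,[0,-0.03,0],0],[-0.7,[0.006,-0.03,0],0],[-0.7,[0,-0.028,0],0],[-0.7,[0,0,0],0]]'
python3 -m inch '[[-0.7,[0,0,0.02],0],[-0.7,[0,0,0.03],0],[-0.7,[0,0,0.02],0],[-0.7,[0,0,0.005],0],[-0.7,[0,0,0],0]]'
```

```text
time: 13.15
tool_pos: [0.4423, -0.2215, 0.177]
ee_rot: [-0.002, 0.707, 0.707, -0.001]
force: [0.0, -0.3, 0.5]
grip_width: 0.0194
grip_force: 29.3
time: 13.65
tool_pos: [0.4452, -0.2219, 0.102]
ee_rot: [-0.001, 0.706, 0.708, -0.0]
force: [0.1, 0.4, 0.6]
grip_width: 0.0196
grip_force: 29.3
```

```bash
python3 -m inch '[[-0.29,[0,0,0],0],[-0.29,[0,0,0],0],[-0.29,[0,0,0],0],[-0.29,[0,0,-0.03],0],[-0.29,[0,0,-0.045],0],[-0.29,[0,0,-0.03],0],[-0.29,[-0.018,0.04,0],0],[-0.29,[-0.017,0.04,0],0],[-0.29,[0,0.03,0],0],[-0.29,[0,0.03,0],0]]'
python3 -m inch '[[-0.29,[0,0.02,0],0],[-0.29,[0,0,0],0],[-0.29,[0,0,0],0]]'
python3 - <<'E'
from h import *
snap('wrist','w5'); P=cloud('w5'); im=np.load('pics/w5.npz')['p']
cv2.imwrite('pics/c5.png',im[:,:,::-1])
# points in bin above floor model
X=P[...,0]-.590; Z=P[...,2]
fl=np.where(X>14,0,0)
fl=np.maximum(np.maximum(.046+np.where(X>0,X*.532,-9),.046-X*.0875*(X<0)),.0505+X*.0)*1
m=(abs(P[...,1]+.241)<.033)&(X>-.1)&(X<.055)&(Z>fl+.006)&(Z<fl+.03)
n,l,st,c=cv2.connectedComponentsWithStats(m.astype(np.uint8))
for i in range(1,n):
    if st[i,4]>40: q=P[l==i]; print(st[i],np.nanmedian(q,0).round(3),np.nanmin(q,0).round(3),np.nanmax(q,0).round(3))
E
```

```text
time: 14.65
tool_pos: [0.5869, -0.2577, 0.2087]
ee_rot: [0.001, 0.707, 0.708, 0.0]
force: [-0.1, -0.8, 0.4]
grip_width: 0.0303
grip_force: 0.0
time: 14.95
tool_pos: [0.6053, -0.2569, 0.208]
ee_rot: [-0.0, 0.706, 0.708, -0.0]
force: [-0.5, -0.7, -1.3]
grip_width: 0.0302
grip_force: 0.0
[367 148  11  96 444] [ 0.643 -0.239  0.082] [ 0.64  -0.274  0.08 ] [ 0.645 -0.208  0.09 ]
[310 199  32  32 727] [ 0.612 -0.256  0.072] [ 0.601 -0.268  0.063] [ 0.624 -0.246  0.079]
```

View pics/w5.png

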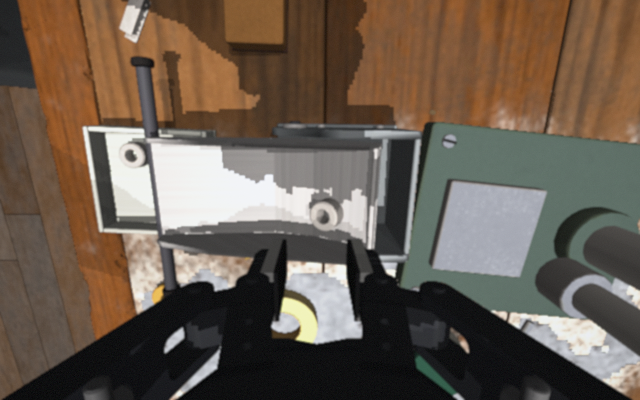

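The first bush lies in the tray at (133,154). The second still stands on the bin floor at (325,212), at x 0.612, y -0.256. I repeat the same sequence.

```bash
python3 -m inch '[[-0.29,[0.002,0.007,0.02],0],[-0.29,[0,0,0.02],0],[-0.29,[0,0,0.012],0],[-0.29,[0,0,0],0],[-0.29,[0,0,0.006],0],[-0.29,[0,0,0.003],0],[-0.29,[0,0,0],0]]'
python3 -m inch '[[-0.29,[0,0,0.002],0],[-0.29,[0,-0.004,0.002],0],[-0.29,[0,-0.005,0.0025],0],[-0.29,[0,-0.005,0.0025],0],[-0.29,[0,-0.005,0.0025],0],[-0.29,[0,-0.005,0.0025],0],[-0.29,[0,-0.005,0.0025],0],[-0.29,[0,-0.005,0.002],0],[-0.29,[0,-0.005,0],0],[-0.29,[0,0,0],0]]'
python3 -m inch '[[-0.29,[0,-0.005,0],0],[-0.29,[0,-0.005,0],0],[-0.29,[0,-0.005,0],0],[-0.29,[0,0,0.001],0],[-0.7,[0,0,0],0],[-0.7,[0,0,0],0],[-0.7,[0,0,0],0],[-0.7,[0,0,0],0]]' 30
```

```text
time: 15.7
tool_pos: [0.6124, -0.255, 0.1472]
ee_rot: [0.0, 0.706, 0.708, 0.0]
force: [0.5, 0.6, 0.5]
grip_width: 0.0301
grip_force: 0.0
time: 16.7
tool_pos: [0.5726, -0.255, 0.1282]
ee_rot: [-0.0, 0.707, 0.708, -0.0]
force: [-1.0, 0.3, -0.2]
grip_width: 0.0303
grip_force: 0.0
time: 17.5
tool_pos: [0.5585, -0.2551, 0.1274]
ee_rot: [0.0, 0.706, 0.708, -0.0]
force: [-0.8, -0.9, 1.8]
grip_width: 0.0201
grip_force: 29.2
```

```bash
python3 -m inch '[[-0.7,[0,0,-0.01],0],[-0.7,[0,0,-0.03],0],[-0.7,[0,-0.025,-0.01],0],[-0.7,[0,-0.03,0],0],[-0.7,[-0.006,-0.03,0],0],[-0.7,[0,-0.028,0],0],[-0.7,[0,0,0],0]]'
python3 -m inch '[[-0.7,[0,0,0.02],0],[-0.7,[0,0,0.03],0],[-0.7,[0,0,0.02],0],[-0.7,[0,0,0.004],0],[-0.7,[0,0,0],0]]'
python3 -m inch '[[-0.29,[0,0,0],0],[-0.29,[0,0,0],0],[-0.29,[0,0,0],0],[0,[0,0,-0.03],0],[0,[0,0,-0.045],0],[0,[0,0,-0.03],0],[0,[0.03,0.018,0],0],[0,[0.03,0.018,0],0],[0,[0.025,0.003,0],0],[0,[0,0,0],0]]'
python3 - <<'E'
from h import *
snap('wrist','w6'); P=cloud('w6')
m=(abs(P[...,1]+.241)<.040)&(abs(P[...,0]-.463)<.044)&(P[...,2]>.010)&(P[...,2]<.03)
n,l,st,c=cv2.connectedComponentsWithStats(m.astype(np.uint8))
for i in range(1,n):
    if st[i,4]>40: q=P[l==i]; print(st[i],np.nanmedian(q,0).round(3),np.nanmin(q,0).round(3),np.nanmax(q,0).round(3))
print(readout.get_state()['tool_pos'])
E
```

```text
time: 18.2
tool_pos: [0.4425, -0.2609, 0.1774]
ee_rot: [-0.001, 0.707, 0.707, -0.0]
force: [0.2, -0.5, -0.1]
grip_width: 0.0196
grip_force: 29.2
time: 18.7
tool_pos: [0.4455, -0.261, 0.103]
ee_rot: [-0.001, 0.706, 0.708, 0.0]
force: [-0.4, 1.0, 0.4]
grip_width: 0.0199
grip_force: 29.2
time: 19.7
tool_pos: [0.4849, -0.1737, 0.2093]
ee_rot: [0.0, 0.705, 0.709, 0.001]
force: [-0.3, 0.2, 0.4]
grip_width: 0.0427
grip_force: 0.0
[321 228  20   3  46] [ 0.499 -0.202  0.025] [ 0.49  -0.203  0.024] [ 0.507 -0.201  0.027]
[264 231  23  25 281] [ 0.45  -0.216  0.017] [ 0.437 -0.232  0.01 ] [ 0.458 -0.21   0.02 ]
[271 273  18  24 271] [ 0.451 -0.264  0.017] [ 0.442 -0.276  0.01 ] [ 0.459 -0.253  0.019]
[ 0.48470296 -0.17518947  0.20912928]
```

View pics/w6.png

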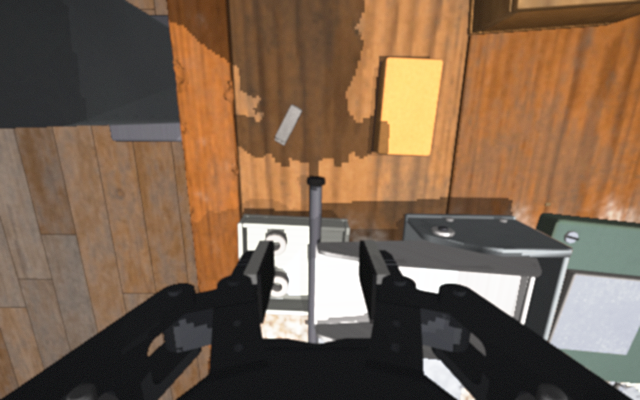

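Both bushes stand in the tray at (276,242) and (282,284), and the bar at column 316 is centred between the fingers. I go down, pinch it and swing the bin home.

```bash
python3 -m inch '[[0,[0,0,0.03],0],[0,[0,0,0.04],0],[0,[0,0,0.025],0],[0,[0,0,0.01],0],[0,[0,0,0],0],[-1,[0,0,0],0],[-1,[0,0,0],0],[-1,[0,0,0],0],[-1,[0,0,0],0],[-1,[0,0,0],0]]' 40
python3 -m inch '[[-1,[0,0.0003,-0.004],0],[-1,[0,0.0003,-0.004],0],[-1,[0,0.0006,-0.0039],0],[-1,[0,0.0006,-0.0039],0],[-1,[0,0.0009,-0.0039],0],[-1,[0,0.0009,-0.0038],0],[-1,[0,0.0011,-0.0038],0],[-1,[0,0.0012,-0.0037],0],[-1,[0,0.0014,-0.0037],0],[-1,[0,0.0015,-0.0036],0]]'
python3 -m inch '[[-1,[0,0.0017,-0.0036],0],[-1,[0,0.0018,-0.0035],0],[-1,[0,0.002,-0.0034],0],[-1,[0,0.002,-0.0034],0],[-1,[0,0.0022,-0.0033],0],[-1,[0,0.0022,-0.0032],0],[-1,[0,0.0025,-0.0031],0],[-1,[0,0.0025,-0.0031],0],[-1,[0,0.0027,-0.0029],0],[-1,[0,0.0027,-0.0028],0]]'
```

```text
time: 20.75
tool_pos: [0.4842, -0.1771, 0.1055]
ee_rot: [0.001, 0.707, 0.708, -0.001]
force: [-4.7, -0.3, 5.8]
grip_width: 0.0084
grip_force: 39.2
time: 21.75
tool_pos: [0.4916, -0.1771, 0.1412]
ee_rot: [-0.001, 0.707, 0.707, -0.002]
force: [-4.5, -5.1, -2.0]
grip_width: 0.0085
grip_force: 38.8
time: 22.75
tool_pos: [0.5115, -0.1773, 0.1744]
ee_rot: [-0.002, 0.707, 0.707, -0.005]
force: [-14.4, -5.0, 7.4]
grip_width: 0.0085
grip_force: 39.1
```

```bash
python3 -m inch '[[-1,[0,0.003,-0.002],0],[-1,[0,0.003,-0.002],0],[-1,[0,0,0],0]]'
python3 -m inch '[[-1,[0,0.003,-0.001],0],[-1,[0,0.002,0],0],[-1,[0,0,0],0]]'
```

```text
time: 23.05
tool_pos: [0.5162, -0.1773, 0.1794]
ee_rot: [-0.003, 0.707, 0.707, -0.006]
force: [-18.0, -3.8, 10.0]
grip_width: 0.0084
grip_force: 39.8
time: 23.35
tool_pos: [0.517, -0.1773, 0.1794]
ee_rot: [-0.007, 0.707, 0.707, -0.01]
force: [-26.8, -5.8, 13.1]
grip_width: 0.0086
grip_force: 40.3
```

Against the home stop. I release slowly, lift away, and check the bar and tray in the top view.

```bash
python3 -m inch '[[-0.4,[0,-0.003,0.0],0],[-0.4,[0,-0.002,0],0],[-0.1,[0,0,0],0],[-0.1,[0,0,0],0],[-0.1,[0,0,-0.02],0],[-0.1,[0,0,-0.04],0],[-0.1,[0,0,-0.04],0],[-0.1,[0.04,-0.02,-0.02],0],[-0.1,[0.04,-0.02,0],0],[-0.1,[0,0,0],0]]'
python3 -m inch '[[-0.1,[0.04,-0.03,0],0],[-0.1,[0.04,-0.03,0],0],[-0.1,[0.04,-0.03,0],0],[-0.1,[0,0,0],0],[-0.1,[0,0,0],0],[-0.1,[0,0,0],0]]'
python3 - <<'E'
from h import *
snap('top','top7'); A=cloud('top0');P=cloud('top7')
for n,Q in(('before',A),('after',P)):
    r,c=np.mgrid[:400,:640]
    m=(Q[...,2]>.105)&(Q[...,2]<.135)&(Q[...,0]>.48)&(Q[...,0]<.56)&(Q[...,1]>-.32)&(Q[...,1]<-.15)
    print(n,m.sum(),np.mean(Q[m],0).round(4),Q[m].min(0).round(3))
    for y in (-.27,-.18): 
        k=m&(abs(Q[...,1]-y)<.02); print(y,np.mean(Q[k],0).round(4))
t=(P[...,2]>.018)&(P[...,2]<.035)&(r>212)&(r<275)&(c>335)&(c<402)
print('tray',cv2.minAreaRect((P[t][:,:2]*1000).astype(np.float32)))
m=(abs(P[...,1]+.241)<.040)&(abs(P[...,0]-.45)<.033)&(P[...,2]>.011)&(P[...,2]<.03)
n,l,st,_=cv2.connectedComponentsWithStats(m.astype(np.uint8))
for i in range(1,n):
    if st[i,4]>15: print(np.median(P[l==i],0).round(3),st[i,4])
for b,(u,v) in {'tape':(438,180),'block':(290,188),'ring':(429,244),'clip':(298,242)}.items(): print(b,A[v,u].round(3),P[v,u].round(3))
E
```

```text
time: 24.35
tool_pos: [0.48, -0.0923, 0.3005]
ee_rot: [-0.0, 0.705, 0.709, 0.001]
force: [0.1, -1.4, -0.3]
grip_width: 0.0383
grip_force: 0.0
time: 24.95
tool_pos: [0.3918, 0.0232, 0.299]
ee_rot: [0.0, 0.706, 0.708, 0.0]
force: [-0.0, 0.3, 0.7]
grip_width: 0.0384
grip_force: 0.0
before 1147 [ 0.5218 -0.2384  0.1205] [ 0.509 -0.32   0.105]
-0.27 [ 0.5249 -0.2691  0.1195]
-0.18 [ 0.5161 -0.1809  0.1234]
after 1136 [ 0.5217 -0.2381  0.1206] [ 0.509 -0.32   0.105]
-0.27 [ 0.5248 -0.2693  0.1198]
-0.18 [ 0.5161 -0.1809  0.1234]
tray ((463.10430908203125, -242.19253540039062), (92.18336486816406, 98.19322204589844), 87.7832260131836)
[ 0.447 -0.219  0.017] 91
[ 0.448 -0.262  0.017] 94
[ 0.418 -0.225  0.024] 38
tape [ 0.571 -0.372  0.017] [ 0.571 -0.372  0.016]
block [ 0.558 -0.098  0.023] [ 0.558 -0.098  0.025]
ring [ 0.454 -0.354  0.008] [ 0.454 -0.354  0.009]
clip [ 0.458 -0.112  0.01 ] [ 0.458 -0.112  0.012]
```

The bar is exactly where it was at the start (home), both bushes are in the unmoved tray, and the bystanders have not moved.

```bash
python3 -c "
from rig import ctrl; print(ctrl.job_done())"
```

```text
the job is handed in; nothing more can be done
None
```

The job is handed in at about 25 s on the robot's clock: both bushes stand in the tray, the bin is back home, and the tray and bystanders haven't moved; I drew each bush down to the chute, then pinched it and set it in the tray rather than pushing it out over the mouth, and the hand-in returned no verdict.

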